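Put the scraper away and click the tool box shut

TASK

Lay the paint scraper flat inside the open grey tool box, letting go of it only once it is down inside. Then push the lid from behind until it is past upright, let go and let its own weight swing it down untouched; it comes to rest on its slow spring catch, not quite shut. Press the lid's front edge down gently and patiently, never with more than 25 N, until it has passed the catch and is fully home, then let go, leaving the bottle, tin and sanding block where they stand.

Things in the scene. Friction and masses are not known exactly. Their poses are not given: they have to be found in the camera images.
- box: Open grey sheet-steel tool box, fixed to the bench. Outer size 208 (its x) by 288 (its y) by 75 mm high, walls and floor 4 mm. Origin: centre of its underside; z up; its +x side carries the lid hinge, its -x side (the front) the spring catch, whose dark housing sticks out 41 mm from the front wall over 52 mm of the middle and is 77 mm high.
- lid (a joint): Lid angle in rad: 0 fully shut and home, about 0.034 resting unlatched on the catch, 1.57 upright, 1.9 leaning back fully open. Damped hinge: once a little past upright (below about 1.4) the lid sinks by its own weight in 2 to 6 s, slowly at first, and stops on the catch. Readings are noisy by some 0.005: average them.
- lid_hinge (a point): Middle of the hinge axis, 75 mm above the box's underside. The axis runs along the box's y, 108 mm towards the box's +x from its origin.
- lid_press (a point): Point on the lid's outer (upper, when shut) face, in the middle of its width, 200 mm from the hinge axis and 22 mm from the lid's front edge: where to press. Lid: flat sheet 4 mm thick, 222 mm from hinge axis to front edge, 292 mm wide, outer face 6 mm from the hinge axis plane (a look-only raised field reaches 8 mm up to 188 mm from the axis). Its axes are the lid's: with the lid shut they equal the box's; z is the outward normal.
- scraper: Loose paint scraper, 165 mm long, lying flat along its x: black handle 95 mm long, 26 mm wide, 24 mm high at its -x end, steel blade widening to 80 mm, 4 mm thick, at its +x end. Origin: underside at mid-length; z up. About 140 g.
- scraper_grip (a point): Point to grasp on the handle: its mid-width and mid-height, 25 mm towards the handle's end from the scraper's middle, 12 mm above its underside. Axes as the scraper's.
- bottle: Bystander: white plastic bottle with a blue cap, 72 mm diameter, 190 mm high; origin: centre of its underside.
- tin: Bystander: steel tin, 80 mm diameter, 90 mm high; origin: centre of its underside.
- sander: Bystander: cork sanding block 100 by 60 by 35 mm; origin: centre of its underside.
- catch_point (a point): Axis of the catch's roller, fixed to the box front. Spring roller with a strong oil damper: pressed at lid_press it resists up to about 9 N; a steady 12 to 20 N lets the lid down the last 7 mm in some 1 to 6 s; pressing much faster than 2 mm/s drives the force past 25 N. It gives way in the last 2 mm, then the lid meets a rigid stop (0) and stays.

How it is judged (in metres and radians):
On the way, in this order (a step that is already met when the one before it is completed fails the run):
1. the scraper lies flat on the box's floor, let go, with the lid still open (z of scraper in the frame of box below 0.012 m and x of scraper in the frame of box between -0.1 and 0.1 m and y of scraper in the frame of box between -0.14 and 0.14 m and angle between scraper's own z axis and vertical below 0.15 rad and contact force between each of the arm, the fingers and scraper below 0.1 N and value of joint lid above 1.6 rad), for 0.2 s.
2. the lid swings down by its own weight, not touched by the robot (value of joint lid between 0.1 and 0.8 rad and contact force between each of the arm, the fingers and lid below 0.1 N), for 0.1 s.
3. the lid has come to rest on its catch, not yet pressed (value of joint lid between 0.015 and 0.06 rad and velocity of joint lid above -0.05 rad/s), for 0.1 s.
At the end, for the whole second after the job is handed in: The lid is clicked fully home (angle under 0.008 rad) and still, and the scraper lies flat (within 0.15 rad) and still on the box's floor (value of joint lid below 0.008 rad and velocity of joint lid between -0.05 and 0.05 rad/s and z of scraper in the frame of box below 0.012 m and x of scraper in the frame of box between -0.1 and 0.1 m and y of scraper in the frame of box between -0.14 and 0.14 m and angle between scraper's own z axis and vertical below 0.15 rad and linear speed of scraper below 0.02 m/s); the robot touches nothing.
It fails at once if the lid is pressed on its catch (below 0.15 rad) with more than 25 N (value of joint lid below 0.15 rad and contact force between any of the arm, the fingers and lid above 25 N).
It fails at once if the lid is carried or forced down (touched between 0.15 and 0.9 rad) instead of swinging by its own weight (value of joint lid between 0.15 and 0.9 rad and contact force between any of the arm, the fingers and lid above 0.5 N).
It fails at once if the scraper is dropped: let go of with its underside more than 50 mm above the bench (height (world z) of scraper above 0.05 m and contact force between each of the fingers, box and scraper below 0.05 N).
It fails at once if the bottle, tin or sanding block is moved by more than 20 mm (distance of any of bottle, tin, sander from where it was at the start of the episode above 0.02 m).
It also fails if it takes over 72 s, if anything falls off the work surface, if the arm or the gripper's body presses on something with over 40 N, if the wrist force passes 120 N, or if a joint passes its speed limit or range.

ROBOT

A 6-joint arm with a two-finger parallel gripper is mounted at the origin on the work surface. World frame = base frame: x ahead of the robot, y to its left, z up, the work surface at z = 0. Lengths are in m, angles in degrees, forces in N, time in s.
With the tool pointing down it reaches from about 0.375 to 0.9 m from the base axis. Payload 3.1 kg.
Tool frame: the origin (TCP) lies on the centre line of the jaws, within the pads' length; the fingertips stand finger_overhang ahead of it and the grasp point (between the pads) lies 5 mm behind it (finger_overhang is the distance from the TCP to the fingertips, in m); z points along the fingers, y is the line along which they close (so a half turn about z gives the same grasp; the last joint's range is limited). The gripper opens to 87 mm and grips with 3 to 60 N. Pads are 19 mm wide; open, the fingers measure 117 mm over their backs; the gripper's body (75 mm by 190 mm) begins 51 mm behind the grasp point.
Start: joints at [-10.227, 30.224, 82.088, -0, 67.689, -10.227], TCP at [0.625, 0, 0.237] pointing down, gripper open.
Joint ranges: [-176.69, 176.69], [-43.24, 126.21], [12.49, 139.97], [-82, 262], [0, 151.66], [-163.58, 163.58]. Speed limits (degrees/s): [159.86, 159.86, 180, 180, 180, 180].

INTERFACE

Orientations are given as a 3x3 rotation matrix whose columns are the frame's x, y, z axes.
In Python, from rig import read_state, capture, calibration, hand_in, finger_overhang gives the robot as it stands.
- The arm moves only by the tool send_rows, never from a script. Its argument "plan" is a list of rows, each a list of 5 numbers: the closure in counts, from 0 (fully open) to 255 (shut), then the shift along the tool's x, y, z in m, then the turn about the tool's z in rad. A call has 1 to 20 rows; each row shifts and turns the commanded pose from where the row before left it, along the tool's axes as they then stand; what a row does not reach is not made up. A row lasts 1/12 s, in which the tool goes at most 41.7 mm and 7.16 degrees, less where a joint would pass 70% of its speed; a pose out of reach is approached as far as the arm can. A call is refused whole if a number of a shift passes 0.0417 or a number of a turn 0.125, either way. A call with a gripper value outside its range is refused whole. The fingers move at their own pace and stop on an object; the grip force is fixed at half the most. Time passes only in rows, so rows that do not move let the fingers close. It gives the time, the measured TCP pose, the force, the opening and the grip force at its end, in the units of the state.
- read_state(): the state, without advancing time (a new reading comes with each control period).
- capture(name): name is "scene" or "side" or "wrist"; returns (picture, depth): 420x560x3 uint8, blue, green, red; 420x560 float32, m along the optical axis (not along the pixel's ray), 0 where there is no reading.
- calibration(name): a dict with "fx", "fy", "cx", "cy" (pixels), "xyz" and "rotation" of the camera in the world. Camera axes: x right, y down, z forward; pixel columns grow to the right and rows downward; lengths in m; the calibration is good to about 2 mm. A picture is of the moment at which its call begins: read the wrist's pose just before it. calibration takes no time and is no camera call; for the wrist camera it gives the pose at the moment of the call.
- hand_in(): hands the job in; it is judged then, once.
The state is a dict: "time_s": time; "joint_positions": joint angles; "qvel": joint speeds; "tau": joint torques, N m; "position": TCP position; "tcp_rot": TCP orientation; "force": force on the tool from outside, world axes, zero at the start; "moment": the same for the moment, N m; "opening": opening from 0.0 (shut) to 1.0 (fully open); "grasp_force": force on a finger pad.
Only numpy, scipy, OpenCV 4.12 (cv2) and the standard library are available. Lean on these libraries where they do the work, as an engineer would, in place of code of your own. Each camera call takes 0.05 s, during which the arm holds its last target. There are 200 camera calls.

## Working session

There is one attempt and no reset: what is moved stays moved. The work goes in short steps, Python scripts to look and compute and a tool call to move; the robot and the scene stay as the last step left them, time stands still between calls to the robot, and variables do not carry over. Pictures are saved under pics/ and viewed, at most 10 in all, crops included, and the job is handed in when it is done.

Besides the shell and the picture viewer there is one more tool, called after "Call:" by a JSON object that holds its "op" and its "data", one argument or row to a line. send_rows: Moves the arm, as the interface text tells. Its arguments: {"type":"object","properties":{"plan":{"type":"array","items":{"type":"array","items":{"type":"number"}}}},"required":["plan"]}

```bash
ls; mkdir -p pics
cat > h.py <<'E'
import numpy as np, cv2
from rig import *
def cloud(name):
    c=calibration(name); p,d=capture(name)
    v,u=np.mgrid[:420,:560]
    P=np.dstack([(u-c['cx'])/c['fx']*d,(v-c['cy'])/c['fy']*d,d])@np.array(c['rotation']).T+np.array(c['xyz'])
    P[d==0]=np.nan
    return p,P
E
python3 - <<'E'
from h import *
s=read_state(); print(s, finger_overhang)
for n in ('scene','side'):
    p,P=cloud(n); cv2.imwrite(f'pics/{n}0.png',p); np.save(f'{n}0.npy',P); print(n,calibration(n))
E
```

```text
pics
{'time_s': 0.0, 'joint_positions': array([-1.02250713e+01,  3.02771954e+01,  8.21572648e+01, -2.10548407e-03,
        6.76869552e+01, -1.02251194e+01]), 'qvel': array([-0.04242234, -0.02625608,  0.01112995, -0.06700821, -0.03607267,
       -0.02093025]), 'tau': array([-5.45745443e-04, -4.40045428e+01, -1.76593530e+01,  6.32597599e-02,
        5.83207863e-02, -1.53719384e-04]), 'position': array([6.24299090e-01, 1.70099893e-04, 2.35585693e-01]), 'tcp_rot': array([[-1.44691026e-05,  9.99997813e-01, -2.09147502e-03],
       [ 9.99999941e-01,  1.51859167e-05,  3.42715910e-04],
       [ 3.42746921e-04, -2.09146994e-03, -9.99997754e-01]]), 'force': array([0.01990132, 0.19500185, 0.19175583]), 'moment': array([-0.01697544,  0.04088929,  0.00589414]), 'grasp_force': 0.0, 'opening': 1.00025711858999} 0.014
scene {'fx': 437.73497728746156, 'fy': 437.73497728746156, 'cx': 278.92031815931426, 'cy': 217.4233615317839, 'xyz': array([ 1.25096522, -0.46609231,  0.76060895]), 'rotation': array([[ 4.83796448e-01,  5.68754085e-01, -6.65176509e-01],
       [ 8.75180527e-01, -3.14227751e-01,  3.67858621e-01],
       [ 2.04174882e-04, -7.60118222e-01, -6.49784770e-01]])}
side {'fx': 534.6213217503614, 'fy': 534.6213217503614, 'cx': 278.1656601155004, 'cy': 218.00595753412827, 'xyz': array([-0.1070899 , -1.10565781,  1.16402317]), 'rotation': array([[ 0.84982106, -0.34781388,  0.39601726],
       [-0.52705026, -0.56748813,  0.63259406],
       [ 0.0047101 , -0.74631276, -0.66557876]])}
```

View pics/scene0.png

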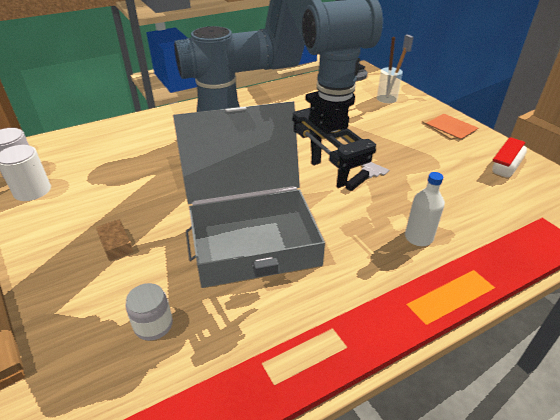

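View pics/side0.png

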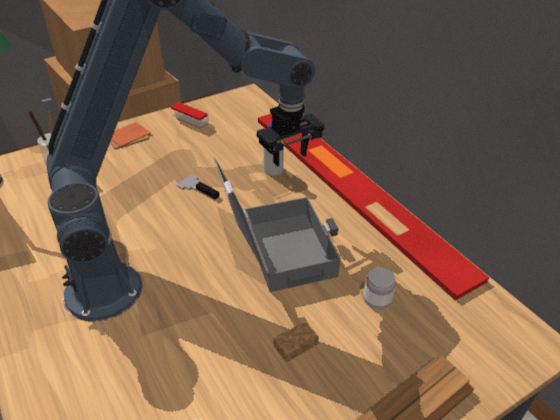

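The box hinge faces the robot and its front faces +x. The scraper is near side-image (198,187), to the left of the box (+y). The bottle is at scene (422,215), the tin at (150,310) and the sander at (115,240).

Run:
```python
from h import *
S=np.load('scene0.npy');D=np.load('side0.npy')
def box(P,r):
    a=P[r[1]:r[3],r[0]:r[2]].reshape(-1,3); return a[np.isfinite(a[:,0])]
for n,P,rs in(('scene',S,{'tin':(120,280,180,345),'bottle':(400,165,450,255),'sander':(90,210,140,265),'box':(170,95,335,290)}),('side',D,{'scr':(172,170,225,203),'box':(210,150,345,290),'sander':(268,318,325,362),'tin':(358,262,402,310)})):
  for k,r in rs.items():
    a=box(P,r); h=a[a[:,2]>(0.006 if k=='scr' else .015)]
    if k=='scr':
        h=h[h[:,2]<.05]
        hd=h[h[:,2]>.014]; print('handle',cv2.minAreaRect(hd[:,:2].astype('f4')),np.median(hd[:,2]),len(hd))
        a2=a[(a[:,2]>.002)&(a[:,2]<.05)];print('all',cv2.minAreaRect(a2[:,:2].astype('f4')),len(a2))
    print(n,k,len(h),np.percentile(h,[1,50,99],axis=0).round(3).tolist())
    if k=='box':
        w=h[(h[:,2]>.070)&(h[:,2]<.079)]; w=w[(w[:,0]>.3)&(w[:,0]<.9)]
        print('rim',cv2.minAreaRect(w[:,:2].astype('f4')),len(w))
        # floor
        f=a[(a[:,2]>.001)&(a[:,2]<.009)]
        l=h[(h[:,2]>.12)&(h[:,2]<.3)&(h[:,0]<.6)]
        m=np.median(l,0); l=l[np.linalg.norm(l-m,axis=1)<.17]
        for _ in range(5):
            c=l.mean(0); v=np.linalg.svd(l-c,full_matrices=False)[2][2]; l=l[abs((l-c)@v)<.006]
        print('lid',c,v,len(l),np.percentile(l,[0,100],axis=0).round(3).tolist())
```

```text
scene tin 1940 [[0.614, -0.47, 0.017], [0.669, -0.433, 0.082], [0.686, -0.394, 0.092]]
scene bottle 1759 [[0.687, 0.2, 0.017], [0.725, 0.218, 0.106], [0.746, 0.254, 0.191]]
scene sander 843 [[0.318, -0.472, 0.016], [0.381, -0.443, 0.034], [0.418, -0.413, 0.038]]
scene box 18516 [[0.042, -0.297, 0.018], [0.419, -0.097, 0.149], [0.676, 0.032, 0.398]]
rim ((0.5519628524780273, -0.14681826531887054), (0.29149967432022095, 0.26324379444122314), 74.5853271484375) 1310
lid [ 0.38712563 -0.10660661  0.20439535] [ 0.91395949 -0.2468895   0.32206153] 8260 [[0.323, -0.25, 0.12], [0.454, 0.046, 0.286]]
handle ((0.4447813928127289, 0.23518387973308563), (0.03316183015704155, 0.0981779620051384), 17.741971969604492) 0.021492310293797612 149
all ((0.43144500255584717, 0.29198482632637024), (0.19467979669570923, 0.1823234260082245), 62.60765838623047) 529
side scr 245 [[0.361, 0.188, 0.006], [0.439, 0.241, 0.018], [0.47, 0.338, 0.029]]
side box 5371 [[0.335, -0.307, 0.016], [0.581, -0.042, 0.051], [0.939, 0.239, 0.29]]
rim ((0.5877254009246826, -0.020396649837493896), (0.5622085928916931, 0.2556053102016449), 74.37578582763672) 656
lid [ 0.37310418 -0.13229054  0.2212992 ] [ 0.91112467 -0.25072556  0.327091  ] 612 [[0.321, -0.25, 0.12], [0.44, 0.044, 0.289]]
side sander 951 [[0.313, -0.475, 0.016], [0.36, -0.449, 0.034], [0.412, -0.414, 0.04]]
side tin 998 [[0.602, -0.474, 0.017], [0.628, -0.447, 0.08], [0.676, -0.4, 0.094]]
```

Run:
```python
from h import *
S=np.load('scene0.npy');D=np.load('side0.npy')
f=np.array([.9655,-.2603]);l=np.array([.2603,.9655])
c0=np.array([.54,-.14])
for n,P in(('scene',S),('side',D)):
    a=P.reshape(-1,3);a=a[np.isfinite(a[:,0])]
    u=(a[:,:2]-c0)@f; v=(a[:,:2]-c0)@l
    m=(abs(u)<.16)&(abs(v)<.17)
    r=m&(a[:,2]>.071)&(a[:,2]<.079)
    print(n)
    h,e=np.histogram(u[r],np.arange(-.16,.16,.005));print('u',[(round(float(x),3),int(k)) for x,k in zip(e,h) if k>8])
    h,e=np.histogram(v[r],np.arange(-.17,.17,.005));print('v',[(round(float(x),3),int(k)) for x,k in zip(e,h) if k>8])
    fl=m&(a[:,2]<.012)&(abs(u)<.08)&(abs(v)<.12); print('floor z',np.percentile(a[fl,2],[5,50,95]))
    # lid extents
    L=(a[:,2]>.1)&(a[:,2]<.31)&(u>-.3)&(u<-.03)&(abs(v)<.25)
    nrm=(u+.108)*.947+(a[:,2]-.075)*.322
    print('lid v',np.percentile(v[L],[.5,2,98,99.5]),'ztop',np.percentile(a[L,2],99.5))
    k=L&(abs(v)<.1);print('lid offset',np.percentile(nrm[k],[10,50,90]))
```

```text
scene
u [(-0.12, 9), (-0.115, 32), (-0.11, 156), (-0.105, 219), (-0.1, 24), (-0.04, 9), (-0.025, 9), (0.095, 109), (0.1, 228), (0.12, 18), (0.125, 41), (0.13, 34), (0.135, 43), (0.14, 65)]
v [(-0.15, 51), (-0.145, 69), (-0.14, 14), (-0.135, 15), (-0.13, 14), (-0.125, 13), (-0.12, 14), (-0.115, 15), (-0.11, 14), (-0.105, 16), (-0.1, 16), (-0.095, 13), (-0.09, 16), (-0.085, 13), (-0.08, 13), (-0.075, 12), (-0.07, 15), (-0.065, 14), (-0.06, 13), (-0.055, 15), (-0.05, 15), (-0.045, 13), (-0.04, 13), (-0.035, 12), (-0.03, 36), (-0.025, 31), (-0.02, 33), (-0.015, 37), (-0.01, 35), (-0.005, 29), (0.0, 34), (0.005, 35), (0.01, 33), (0.015, 31), (0.02, 23), (0.025, 14), (0.03, 15), (0.035, 13), (0.04, 12), (0.045, 14), (0.05, 14), (0.055, 12), (0.06, 14), (0.065, 14), (0.07, 13), (0.075, 13), (0.08, 14), (0.085, 11), (0.09, 15), (0.095, 10), (0.1, 13), (0.105, 14), (0.11, 11), (0.115, 16), (0.12, 10), (0.125, 13), (0.13, 12), (0.135, 107), (0.14, 28)]
floor z [0.00184742 0.00419093 0.00653801]
lid v [-0.14766182 -0.14360547  0.13455104  0.14040368] ztop 0.28679523710691657
lid offset [-0.00652372 -0.0040381  -0.00146284]
side
u [(-0.115, 41), (-0.11, 70), (-0.105, 55), (-0.045, 9), (0.095, 75), (0.1, 31), (0.12, 19), (0.125, 19), (0.13, 18), (0.135, 16)]
v [(-0.155, 22), (-0.15, 97), (-0.145, 21), (-0.085, 9), (-0.035, 12), (-0.03, 15), (-0.025, 13), (-0.02, 12), (-0.015, 12), (-0.01, 10), (-0.005, 16), (0.0, 14), (0.005, 15), (0.01, 11), (0.13, 42), (0.135, 45)]
floor z [-0.00137472  0.00306833  0.00757302]
lid v [-0.15254434 -0.15080922  0.14631415  0.16286757] ztop 0.304865395629399
lid offset [-0.00587657 -0.00458863  0.00196854]
```

Call:
{"op": "send_rows", "data": {
  "plan": [
    [0,0.0245,-0.0183,0,0],
    [0,0.0245,-0.0183,0,0],
    [0,0.0245,-0.0183,0,0],
    [0,0.0245,-0.0183,0,0],
    [0,0.0245,-0.0183,0,0],
    [0,0.0245,-0.0183,0,0],
    [0,0.0245,-0.0183,0,0],
    [0,0.0245,-0.0183,0,0],
    [0,0.0245,-0.0183,0,0],
    [0,0.0245,-0.0183,0,0],
    [0,0,0,0,-0.103],
    [0,0,0,0,-0.103],
    [0,0,0,0,-0.103],
    [0,0,0,0,0],
    [0,0,0,0,0]
  ]
}}

```text
time_s: 1.35
position: [0.4417, 0.245, 0.2363]
tcp_rot: [[-0.302, 0.953, -0.001], [0.953, 0.302, -0.0], [0.0, -0.001, -1.0]]
force: [-0.2, -0.5, 0.2]
opening: 1.001
grasp_force: 0.0
```

Run:
```python
from h import *
s=read_state(); print(s['position'],s['tcp_rot'].round(3),s['joint_positions'].round(1))
p,P=cloud('wrist'); cv2.imwrite('pics/w1.png',p); np.save('w1.npy',P)
z=P[...,2]
m=(z>.013)&(z<.035); 
n,lab,st,ct=cv2.connectedComponentsWithStats(m.astype('u1'))
for i in range(1,n):
    if st[i,4]>300:
        a=P[lab==i]; print(st[i],cv2.minAreaRect(a[:,:2].astype('f4')),np.percentile(a[:,2],[5,50,95]))
```

```text
[0.44171735 0.24504464 0.23630175] [[-0.302  0.953 -0.001]
 [ 0.953  0.302 -0.   ]
 [ 0.    -0.001 -1.   ]] [16.3 21.1 99.   0.  59.9 -1.2]
[ 267  141   28   93 2311] ((0.4448106586933136, 0.23990671336650848), (0.026010729372501373, 0.09533397108316422), 19.86039924621582) [0.02011366 0.02417719 0.0256657 ]
[477 229  64  42 809] ((0.6863493323326111, 0.25072771310806274), (0.06509747356176376, 0.02259386144578457), 59.59166717529297) [0.01379791 0.02398399 0.03407204]
```

View pics/w1.png

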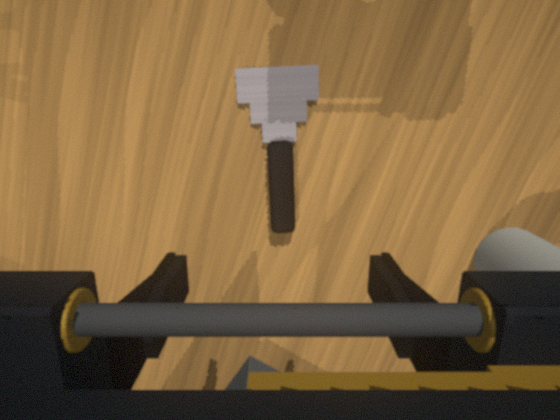

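The handle is clean in view (rows 141–234, columns 267–295), with the bottle's base at the right edge. I'll make a small correction, descend and grip.

Call:
{"op": "send_rows", "data": {
  "plan": [
    [0,0.0042,0.001,0,-0.038],
    [0,0,0,0.034,0],
    [0,0,0,0.034,0],
    [0,0,0,0.034,0],
    [0,0,0,0.034,0],
    [0,0,0,0.034,0],
    [0,0,0,0.03,0],
    [0,0,0,0.0125,0],
    [0,0,0,0.004,0],
    [0,0,0,0,0],
    [0,0,0,0,0]
  ]
}}

```text
time_s: 2.32
position: [0.4423, 0.2494, 0.0205]
tcp_rot: [[-0.339, 0.941, 0.001], [0.941, 0.339, 0.0], [-0.0, 0.001, -1.0]]
force: [0.6, -0.2, 0.5]
opening: 1.001
grasp_force: 0.0
```

Call:
{"op": "send_rows", "data": {
  "plan": [
    [255,0,0,0,0],
    [255,0,0,0,0],
    [255,0,0,0,0],
    [255,0,0,0,0],
    [255,0,0,0,0],
    [255,0,0,0,0],
    [255,0,0,0,0],
    [255,0,0,0,0],
    [255,0,0,0,0],
    [255,0,0,0,0]
  ]
}}

```text
time_s: 3.15
position: [0.4417, 0.2494, 0.02]
tcp_rot: [[-0.34, 0.94, 0.0], [0.94, 0.34, 0.0], [0.0, 0.0, -1.0]]
force: [1.0, -0.0, 0.4]
opening: 0.326
grasp_force: 0.1
```

Call:
{"op": "send_rows", "data": {
  "plan": [
    [255,0,0,0,0],
    [255,0,0,0,0],
    [255,0,0,0,0],
    [255,0,0,0,0],
    [255,0,0,-0.01,0],
    [255,0,0,-0.01,0],
    [255,0,0,0,0]
  ]
}}

```text
time_s: 3.73
position: [0.4424, 0.2496, 0.0419]
tcp_rot: [[-0.34, 0.94, 0.003], [0.94, 0.34, 0.001], [-0.0, 0.003, -1.0]]
force: [0.9, 0.6, -1.4]
opening: 0.298
grasp_force: 30.0
```

Call:
{"op": "send_rows", "data": {
  "plan": [
    [255,0,0,-0.026,0],
    [255,0,0,-0.026,0],
    [255,0,0,-0.026,0],
    [255,0,0,-0.026,0],
    [255,0,0,-0.026,0],
    [255,0,0,-0.026,0],
    [255,0,0,-0.026,0],
    [255,0,0,-0.026,0],
    [255,0,0,0,-0.096],
    [255,0,0,0,-0.096],
    [255,0,0,0,-0.096],
    [255,0,0,0,-0.096],
    [255,0,0,0,-0.096],
    [255,0,0,0,-0.096],
    [255,0,0,0,-0.096],
    [255,0,0,0,-0.096],
    [255,0,0,0,-0.096],
    [255,0,0,0,-0.096],
    [255,0,0,0,0],
    [255,0,0,0,0]
  ]
}}

```text
time_s: 5.4
position: [0.4412, 0.2492, 0.2482]
tcp_rot: [[-0.965, 0.263, -0.0], [0.263, 0.965, -0.0], [0.0, -0.0, -1.0]]
force: [-0.7, -0.6, -1.8]
opening: 0.294
grasp_force: 30.0
```

Call:
{"op": "send_rows", "data": {
  "plan": [
    [255,-0.0253,-0.0139,0,0],
    [255,-0.0253,-0.0139,0,0],
    [255,-0.0253,-0.0139,0,0],
    [255,-0.0253,-0.0139,0,0],
    [255,-0.0253,-0.0139,0,0],
    [255,-0.0253,-0.0139,0,0],
    [255,-0.0253,-0.0139,0,0],
    [255,-0.0253,-0.0139,0,0],
    [255,-0.0253,-0.0139,0,0],
    [255,-0.0253,-0.0139,0,0],
    [255,0.0042,-0.027,0,0],
    [255,0.0042,-0.027,0,0],
    [255,0.0042,-0.027,0,0],
    [255,0.0042,-0.027,0,0],
    [255,0.0042,-0.027,0,0],
    [255,0.0042,-0.027,0,0],
    [255,0.0042,-0.027,0,0],
    [255,0.0042,-0.027,0,0],
    [255,0,0,0,0],
    [255,0,0,0,0]
  ]
}}

```text
time_s: 7.07
position: [0.5603, -0.1517, 0.2481]
tcp_rot: [[-0.964, 0.265, -0.0], [0.265, 0.964, 0.001], [0.0, 0.0, -1.0]]
force: [0.1, 0.3, -2.4]
opening: 0.297
grasp_force: 30.0
```

Run:
```python
from h import *
s=read_state(); print(s['position'],s['tcp_rot'].round(3),s['joint_positions'].round(1),s['force'],s['grasp_force'])
p,P=cloud('side'); cv2.imwrite('pics/side1.png',p)
```

```text
[ 0.56025054 -0.15174446  0.24805176] [[-0.964  0.265 -0.   ]
 [ 0.265  0.964  0.001]
 [ 0.     0.    -1.   ]] [ -26.2   26.    87.9    0.    66.1 -100.8] [ 0.12272669  0.3072351  -2.35961814] 29.99761462211609
```

View pics/side1.png

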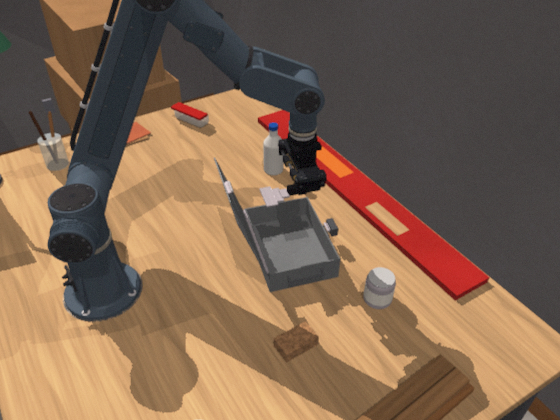

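Run:
```python
from h import *
from scipy.spatial import cKDTree
for n in('side','scene'):
    p,P=cloud(n); a=P.reshape(-1,3); a=a[np.isfinite(a[:,0])]
    for u0 in np.arange(-.25,.1,.05):
        d=(a[:,:2]-[.56,-.152]); 
        r=np.hypot(a[:,0],a[:,1])-.5804; az=abs(np.arctan2(a[:,1],a[:,0])+.2645)
        m=(r>u0)&(r<u0+.05)&(az<.25)&(a[:,2]>.33)&(a[:,2]<.9)
        if m.sum()>5: print(n,round(u0,2),np.percentile(a[m,2],[1,50,99]).round(3),m.sum())
```

```text
side -0.25 [0.633 0.713 0.767] 1287
side -0.2 [0.57  0.657 0.729] 1335
side -0.15 [0.546 0.613 0.67 ] 1157
side -0.1 [0.522 0.586 0.628] 1095
side -0.05 [0.334 0.499 0.603] 2405
side -0.0 [0.332 0.459 0.584] 1360
scene -0.05 [0.332 0.347 0.563] 552
scene -0.0 [0.333 0.484 0.574] 7834
scene 0.05 [0.525 0.541 0.557] 132
```

Call:
{"op": "send_rows", "data": {
  "plan": [
    [255,0,0,0.02,0],
    [255,0,0,0.02,0],
    [255,0,0,0.02,0],
    [255,0,0,0.02,0],
    [255,0,0,0.02,0],
    [255,0,0,0.02,0],
    [255,0,0,0.02,0],
    [255,0,0,0.02,0],
    [255,0,0,0.01,0],
    [255,0,0,0,0]
  ]
}}

```text
time_s: 8.05
position: [0.5598, -0.1488, 0.0757]
tcp_rot: [[-0.966, 0.26, -0.004], [0.26, 0.966, 0.002], [0.005, 0.001, -1.0]]
force: [-0.2, 0.4, -1.5]
opening: 0.294
grasp_force: 30.0
```

Call:
{"op": "send_rows", "data": {
  "plan": [
    [255,0,0,0.01,0],
    [255,0,0,0.01,0],
    [255,0,0,0.01,0],
    [255,0,0,0.01,0],
    [255,0,0,0.006,0],
    [255,0,0,0.003,0],
    [255,0,0,0.002,0],
    [255,0,0,0,0],
    [255,0,0,0,0]
  ]
}}

```text
time_s: 8.8
position: [0.5611, -0.1507, 0.0272]
tcp_rot: [[-0.965, 0.261, 0.0], [0.261, 0.965, -0.0], [-0.0, -0.0, -1.0]]
force: [0.2, 0.2, -1.2]
opening: 0.299
grasp_force: 30.0
```

Call:
{"op": "send_rows", "data": {
  "plan": [
    [255,0,0,0.001,0],
    [255,0,0,0.001,0],
    [255,0,0,0.001,0],
    [255,0,0,0,0],
    [255,0,0,0,0],
    [255,0,0,0,0]
  ]
}}

```text
time_s: 9.3
position: [0.5609, -0.1506, 0.0241]
tcp_rot: [[-0.965, 0.261, 0.0], [0.261, 0.965, -0.0], [-0.0, -0.0, -1.0]]
force: [-0.4, -0.2, -1.7]
opening: 0.299
grasp_force: 30.0
```

Call:
{"op": "send_rows", "data": {
  "plan": [
    [255,0,0,0.001,0],
    [255,0,0,0,0],
    [255,0,0,0,0]
  ]
}}

```text
time_s: 9.55
position: [0.561, -0.1506, 0.024]
tcp_rot: [[-0.965, 0.261, 0.0], [0.261, 0.965, -0.0], [-0.0, -0.0, -1.0]]
force: [-1.4, 0.8, 5.2]
opening: 0.296
grasp_force: 30.0
```

Call:
{"op": "send_rows", "data": {
  "plan": [
    [0,0,0,0,0],
    [0,0,0,0,0],
    [0,0,0,0,0],
    [0,0,0,0,0],
    [0,0,0,0,0],
    [0,0,0,0,0],
    [0,0,0,0,0],
    [0,0,0,0,0],
    [0,0,0,0,0],
    [0,0,0,0,0]
  ]
}}

```text
time_s: 10.38
position: [0.5609, -0.1506, 0.023]
tcp_rot: [[-0.965, 0.261, -0.0], [0.261, 0.965, 0.0], [0.0, 0.0, -1.0]]
force: [0.5, -0.5, 0.2]
opening: 0.947
grasp_force: 0.0
```

Call:
{"op": "send_rows", "data": {
  "plan": [
    [0,0,0,-0.005,0],
    [0,0,0,-0.015,0],
    [0,0,0,-0.027,0],
    [0,0,0,-0.03,0],
    [0,0,0,-0.03,0],
    [0,0,0,-0.03,0],
    [0,0,0,-0.03,0],
    [0,0,0,-0.03,0],
    [0,0,0,-0.03,0],
    [0,0,0,-0.03,0],
    [0,0,0,-0.03,0],
    [0,0,0,-0.03,0],
    [255,0,0,0,0],
    [255,0,0,0,0]
  ]
}}

```text
time_s: 11.55
position: [0.5615, -0.1509, 0.3427]
tcp_rot: [[-0.965, 0.261, 0.005], [0.261, 0.965, -0.002], [-0.005, -0.001, -1.0]]
force: [-0.8, -1.1, -1.2]
opening: 0.922
grasp_force: 0.0
```

Run:
```python
from h import *
s=read_state(); print(s['position'],s['joint_positions'].round(1))
p,P=cloud('scene'); cv2.imwrite('pics/s2.png',p)
f=np.array([.9655,-.2603]);l=np.array([.2603,.9655]);c0=np.array([.538,-.144])
a=P.reshape(-1,3);a=a[np.isfinite(a[:,0])]
u=(a[:,:2]-c0)@f; v=(a[:,:2]-c0)@l
m=(abs(u)<.095)&(abs(v)<.13)&(a[:,2]>.018)&(a[:,2]<.06)
print('handle u,v,z',np.percentile(u[m],[2,50,98]),np.percentile(v[m],[2,50,98]),np.percentile(a[m,2],[5,50,95]),m.sum())
q=np.column_stack([u[m],v[m]]).astype('f4'); print(cv2.minAreaRect(q))
# lid back edge top
for n in ('side',):
    pp,D=cloud(n); b=D.reshape(-1,3); b=b[np.isfinite(b[:,0])]
    U=(b[:,:2]-c0)@f; V=(b[:,:2]-c0)@l
    k=(b[:,2]>.15)&(b[:,2]<.31)&(U>-.3)&(U<-.1)&(abs(V)<.15)
    print('lid top',[(round(float(z),2),np.percentile(U[k&(abs(b[:,2]-z)<.01)],[5,50,95]).round(3).tolist()) for z in (.17,.2,.23,.26,.28)])
```

```text
[ 0.5615465  -0.15085692  0.34267212] [ -26.    20.7   80.8   -0.    78.2 -100.9]
handle u,v,z [-0.00820618  0.022189    0.05030015] [-0.01428796 -0.00283436  0.01046965] [0.02355254 0.02765695 0.03018953] 194
((0.021103467792272568, -0.0017709536477923393), (0.025888968259096146, 0.06360884010791779), 89.18782043457031)
lid top [(0.17, [-0.147, -0.145, -0.141]), (0.2, [-0.158, -0.155, -0.151]), (0.23, [-0.168, -0.165, -0.162]), (0.26, [-0.179, -0.176, -0.172]), (0.28, [-0.187, -0.183, -0.17])]
```

View pics/s2.png

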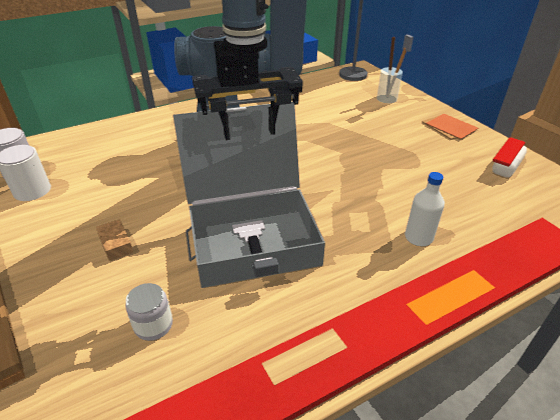

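The scraper is flat in the box: handle at (255,243), height as expected. Next I'll turn the open gripper so the lid can sit between the fingers, and use the rear finger to push from behind.

Call:
{"op": "send_rows", "data": {
  "plan": [
    [0,0,0,0,0.112],
    [0,0,0,0,0.112],
    [0,0,0,0,0.112],
    [0,0,0,0,0.112],
    [0,0,0,0,0.112],
    [0,0,0,0,0.112],
    [0,0,0,0,0.112],
    [0,0,0,0,0.112],
    [0,0,0,0,0.112],
    [0,0,0,0,0.112],
    [0,0,0,0,0.112],
    [0,0,0,0,0.112],
    [0,0,0,0,0.112],
    [0,0,0,0,0.112],
    [0,0,0,0,0]
  ]
}}

```text
time_s: 12.9
position: [0.5599, -0.1502, 0.3379]
tcp_rot: [[0.26, 0.966, -0.004], [0.966, -0.26, 0.002], [0.001, -0.004, -1.0]]
force: [0.9, -0.0, -0.4]
opening: 0.998
grasp_force: 0.0
```

Call:
{"op": "send_rows", "data": {
  "plan": [
    [0,0.005,-0.018,0,0],
    [0,0.005,-0.018,0,0],
    [0,0.005,-0.018,0,0],
    [0,0.005,-0.018,0,0],
    [0,0.005,-0.018,0,0],
    [0,0.005,-0.018,0,0],
    [0,0.005,-0.018,0,0],
    [0,0.005,-0.018,0,0],
    [0,0.005,-0.018,0,0],
    [0,0.005,-0.018,0,0],
    [0,0,0,0,0],
    [0,0,0,0,0]
  ]
}}

```text
time_s: 13.9
position: [0.3992, -0.0554, 0.3395]
tcp_rot: [[0.256, 0.967, -0.001], [0.967, -0.256, 0.0], [0.0, -0.001, -1.0]]
force: [0.3, -0.6, 0.5]
opening: 0.997
grasp_force: 0.0
```

Run:
```python
from h import *
s=read_state(); print(s['position'],s['joint_positions'].round(1),s['opening'])
f=np.array([.9655,-.2603]);l=np.array([.2603,.9655]);c0=np.array([.538,-.144])
print('U,v',(s['position'][:2]-c0)@f,(s['position'][:2]-c0)@l)
p,P=cloud('scene'); q,Q=cloud('side')
cv2.imwrite('pics/s3.png',np.hstack([p[0:240,130:530],q[20:260,80:480]]))
```

```text
[ 0.399196   -0.05542563  0.3394995 ] [-23.9   4.9 103.   -0.   72.1  -9.1] 0.9974816323218345
U,v -0.1570711729909702 0.04938787121609896
```

View pics/s3.png

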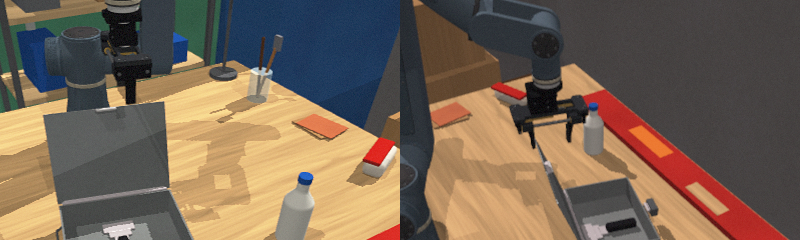

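The side view shows the fingers on either side of the lid's top edge (right half, about (540,150)). I'll descend slowly.

Call:
{"op": "send_rows", "data": {
  "plan": [
    [0,0,0,0.016,0],
    [0,0,0,0.016,0],
    [0,0,0,0.016,0],
    [0,0,0,0.016,0],
    [0,0,0,0.016,0],
    [0,0,0,0,0],
    [0,0,0,0,0]
  ]
}}

```text
time_s: 14.58
position: [0.4003, -0.0562, 0.2594]
tcp_rot: [[0.258, 0.966, -0.002], [0.966, -0.258, 0.001], [0.0, -0.002, -1.0]]
force: [0.4, -0.2, 0.5]
opening: 1.0
grasp_force: 0.0
```

Call:
{"op": "send_rows", "data": {
  "plan": [
    [0,0,0.006,0,0],
    [0,0,0.006,0,0],
    [0,0,0.006,0,0],
    [0,0,0.006,0,0],
    [0,0,0.006,0,0],
    [0,0,0.006,0,0],
    [0,0,0.006,0,0],
    [0,0,0.006,0,0],
    [0,0,0.006,0,0],
    [0,0,0.006,0,0],
    [0,0,0,0,0]
  ]
}}

```text
time_s: 15.5
position: [0.4598, -0.072, 0.2602]
tcp_rot: [[0.258, 0.966, 0.002], [0.966, -0.258, -0.001], [-0.0, 0.003, -1.0]]
force: [-0.7, -0.3, 0.4]
opening: 0.998
grasp_force: 0.0
```

```bash
cat >> h.py <<'E'
f=np.array([.9655,-.2603]);l=np.array([.2603,.9655]);c0=np.array([.538,-.144])
def lid():
    s=read_state(); print('U,v,z',((s['position'][:2]-c0)@f).round(4),((s['position'][:2]-c0)@l).round(4),s['position'][2].round(4),s['force'].round(2),s['time_s'])
    for n in('scene','side'):
        p,P=cloud(n); a=P.reshape(-1,3);a=a[np.isfinite(a[:,0])]
        U=(a[:,:2]-c0)@f; V=(a[:,:2]-c0)@l
        m=(V>-.13)&(V<0)&(np.hypot(U+.108,a[:,2]-.075)<.21)&(np.hypot(U+.108,a[:,2]-.075)>.08)&(a[:,2]>.073)
        t=np.arctan2(a[m,2]-.075,U[m]+.108)
        print(n,'lid angle ~',np.percentile(t,[10,50,90]).round(3) if m.any() else None,m.sum())
E
python3 -c "
from h import *
lid()"
```

```text
U,v,z -0.0943 0.0491 0.2602 [-0.73 -0.28  0.35] 15.5
scene lid angle ~ [1.677 1.693 1.715] 2911
side lid angle ~ [0.526 1.734 1.772] 314
```

Call:
{"op": "send_rows", "data": {
  "plan": [
    [0,0,0.006,0,0],
    [0,0,0.006,0,0],
    [0,0,0.006,0,0],
    [0,0,0.006,0,0],
    [0,0,0.006,0,0],
    [0,0,0.006,0,0],
    [0,0,0.006,0,0],
    [0,0,0.006,0,0],
    [0,0,0.006,0,0],
    [0,0,0.006,0,0],
    [0,0,0.006,0,0],
    [0,0,0.005,0,0],
    [0,0,0,-0.015,0],
    [0,0,0,-0.03,0],
    [0,0,0,-0.03,0],
    [0,0,0,-0.03,0],
    [0,0,0,-0.02,0]
  ]
}}

```text
time_s: 17.02
position: [0.5279, -0.0901, 0.3884]
tcp_rot: [[0.258, 0.966, 0.005], [0.966, -0.258, -0.002], [-0.001, 0.005, -1.0]]
force: [0.7, 0.7, 0.1]
opening: 1.003
grasp_force: 0.0
```

```bash
python3 -c "
from h import *
lid()"
```

```text
U,v,z -0.0238 0.0494 0.3884 [0.66 0.71 0.11] 17.0167
scene lid angle ~ [1.19  1.201 1.216] 1942
side lid angle ~ [1.195 1.219 1.257] 1147
```

Call:
{"op": "send_rows", "data": {
  "plan": [
    [255,-0.0049,0.0116,0,0],
    [255,-0.0049,0.0116,0,0],
    [255,-0.0049,0.0116,0,0],
    [255,-0.0049,0.0116,0,0],
    [255,-0.0049,0.0116,0,0],
    [255,-0.0049,0.0116,0,0],
    [255,-0.0049,0.0116,0,0],
    [255,-0.0049,0.0116,0,0],
    [255,-0.0049,0.0116,0,0],
    [255,-0.0049,0.0116,0,0],
    [255,0,0,0,0],
    [255,0,0,0,0],
    [255,0,0,0,0],
    [255,0,0,0,0],
    [255,0,0,0,0],
    [255,0,0,0,0],
    [255,0,0,0,0],
    [255,0,0,0,0],
    [255,0,0,0,0],
    [255,0,0,0,0]
  ]
}}

```text
time_s: 18.78
position: [0.6258, -0.1669, 0.3851]
tcp_rot: [[0.258, 0.966, 0.0], [0.966, -0.258, -0.0], [-0.0, 0.0, -1.0]]
force: [0.4, -0.1, 0.1]
opening: 0.005
grasp_force: 0.0
```

Call:
{"op": "send_rows", "data": {
  "plan": [
    [255,0,0,0,0],
    [255,0,0,0,0],
    [255,0,0,0,0],
    [255,0,0,0,0],
    [255,0,0,0,0],
    [255,0,0,0,0],
    [255,0,0,0,0],
    [255,0,0,0,0],
    [255,0,0,0,0],
    [255,0,0,0,0],
    [255,0,0,0,0],
    [255,0,0,0,0],
    [255,0,0,0,0],
    [255,0,0,0,0],
    [255,0,0,0,0],
    [255,0,0,0,0],
    [255,0,0,0,0],
    [255,0,0,0,0],
    [255,0,0,0,0],
    [255,0,0,0,0]
  ]
}}

```text
time_s: 20.45
position: [0.6259, -0.1669, 0.385]
tcp_rot: [[0.258, 0.966, -0.0], [0.966, -0.258, 0.0], [-0.0, -0.0, -1.0]]
force: [-0.2, -0.8, 0.5]
opening: 0.004
grasp_force: 0.0
```

Call:
{"op": "send_rows", "data": {
  "plan": [
    [255,0,0,0,0],
    [255,0,0,0,0],
    [255,0,0,0,0],
    [255,0,0,0,0],
    [255,0,0,0,0],
    [255,0,0,0,0],
    [255,0,0,0,0],
    [255,0,0,0,0],
    [255,0,0,0,0],
    [255,0,0,0,0],
    [255,0,0,0,0],
    [255,0,0,0,0],
    [255,0,0,0,0],
    [255,0,0,0,0],
    [255,0,0,0,0],
    [255,0,0,0,0],
    [255,0,0,0,0],
    [255,0,0,0,0],
    [255,0,0,0,0],
    [255,0,0,0,0]
  ]
}}

```text
time_s: 22.12
position: [0.6259, -0.1669, 0.385]
tcp_rot: [[0.258, 0.966, -0.0], [0.966, -0.258, 0.0], [0.0, -0.0, -1.0]]
force: [0.3, -0.2, 0.3]
opening: 0.007
grasp_force: 0.0
```

Run:
```python
from h import *
lid(); print(read_state()['opening'])
p,P=cloud('scene'); cv2.imwrite('pics/s4.png',p)
for n,X in(('scene',P),('side',cloud('side')[1])):
    a=X.reshape(-1,3);a=a[np.isfinite(a[:,0])];U=(a[:,:2]-c0)@f; V=(a[:,:2]-c0)@l
    m=(abs(V)<.12)&(U>-.09)&(U<.075)&(a[:,2]>.05)&(a[:,2]<.16)
    print(n,'fit z(U)',np.polyfit(U[m],a[m,2],1),m.sum())
    m=(abs(V)<.12)&(U>.084)&(U<.111)&(a[:,2]>.05)&(a[:,2]<.16); print('front z',np.percentile(a[m,2],[10,50,90]),m.sum())
```

```text
U,v,z 0.0908 0.0008 0.385 [ 0.28 -0.17  0.31] 22.1167
scene lid angle ~ [0.065 0.087 0.12 ] 2194
side lid angle ~ [0.055 0.082 0.118] 1442
0.00415452168920551
scene fit z(U) [0.03717047 0.0868549 ] 4383
front z [0.0561314  0.08710107 0.08962753] 1622
side fit z(U) [0.03655894 0.08576349] 3150
front z [0.08381239 0.08725137 0.09060789] 477
```

View pics/s4.png

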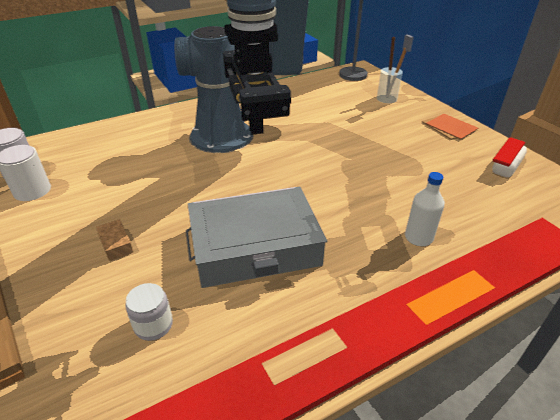

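The lid rests on the catch (slope about 0.037, front edge at scene (265,250)). I'll come down over the press point.

Call:
{"op": "send_rows", "data": {
  "plan": [
    [255,0,0,0.03,0],
    [255,0,0,0.03,0],
    [255,0,0,0.03,0],
    [255,0,0,0.03,0],
    [255,0,0,0.03,0],
    [255,0,0,0.03,0],
    [255,0,0,0.03,0],
    [255,0,0,0.03,0],
    [255,0,0,0.02,0],
    [255,0,0,0.01,0],
    [255,0,0,0.005,0],
    [255,0,0,0,0],
    [255,0,0,0,0],
    [255,0,0,0,0]
  ]
}}

```text
time_s: 23.48
position: [0.6271, -0.1674, 0.1118]
tcp_rot: [[0.258, 0.966, 0.003], [0.966, -0.258, -0.001], [-0.001, 0.004, -1.0]]
force: [-0.2, -0.3, 0.5]
opening: 0.003
grasp_force: 0.0
```

Call:
{"op": "send_rows", "data": {
  "plan": [
    [255,0,0,0.001,0],
    [255,0,0,0.001,0],
    [255,0,0,0.001,0],
    [255,0,0,0.001,0],
    [255,0,0,0,0]
  ]
}}

```text
time_s: 23.9
position: [0.6257, -0.1669, 0.106]
tcp_rot: [[0.258, 0.966, -0.0], [0.966, -0.258, 0.0], [0.0, -0.0, -1.0]]
force: [-0.5, -0.2, -0.2]
opening: 0.005
grasp_force: 0.0
```

Call:
{"op": "send_rows", "data": {
  "plan": [
    [255,0,0,0.0005,0],
    [255,0,0,0.0005,0],
    [255,0,0,0.0005,0],
    [255,0,0,0.0005,0],
    [255,0,0,0.0005,0],
    [255,0,0,0.0003,0],
    [255,0,0,0.0003,0]
  ]
}}

```text
time_s: 24.48
position: [0.6259, -0.1669, 0.1029]
tcp_rot: [[0.258, 0.966, -0.0], [0.966, -0.258, 0.0], [-0.0, -0.0, -1.0]]
force: [0.4, -0.4, -0.1]
opening: 0.004
grasp_force: 0.0
```

Call:
{"op": "send_rows", "data": {
  "plan": [
    [255,0,0,0.0003,0],
    [255,0,0,0.0003,0],
    [255,0,0,0.0003,0],
    [255,0,0,0.0003,0],
    [255,0,0,0.0002,0]
  ]
}}

```text
time_s: 24.9
position: [0.6259, -0.1669, 0.1025]
tcp_rot: [[0.258, 0.966, 0.0], [0.966, -0.258, -0.0], [-0.0, 0.0, -1.0]]
force: [-2.3, 0.4, 7.1]
opening: 0.004
grasp_force: 3.5
```

Call:
{"op": "send_rows", "data": {
  "plan": [
    [255,0,0,0.00015,0],
    [255,0,0,0.00015,0],
    [255,0,0,0.00015,0],
    [255,0,0,0.00015,0],
    [255,0,0,0.00015,0],
    [255,0,0,0.00015,0]
  ]
}}

```text
time_s: 25.4
position: [0.6259, -0.1669, 0.1023]
tcp_rot: [[0.258, 0.966, 0.0], [0.966, -0.258, -0.0], [-0.0, 0.0, -1.0]]
force: [-2.8, 1.8, 10.1]
opening: 0.009
grasp_force: 5.2
```

Call:
{"op": "send_rows", "data": {
  "plan": [
    [255,0,0,0.00015,0],
    [255,0,0,0.00015,0],
    [255,0,0,0.00015,0],
    [255,0,0,0.0001,0],
    [255,0,0,0.0001,0],
    [255,0,0,0.0001,0],
    [255,0,0,0.0001,0],
    [255,0,0,0.0001,0]
  ]
}}

```text
time_s: 26.07
position: [0.6259, -0.1669, 0.1021]
tcp_rot: [[0.258, 0.966, 0.001], [0.966, -0.258, -0.001], [-0.0, 0.001, -1.0]]
force: [-3.9, 1.4, 14.1]
opening: 0.002
grasp_force: 6.7
```

Call:
{"op": "send_rows", "data": {
  "plan": [
    [255,0,0,0.0001,0],
    [255,0,0,0.0001,0],
    [255,0,0,0.0001,0],
    [255,0,0,0.0001,0],
    [255,0,0,0.0001,0],
    [255,0,0,0.0001,0],
    [255,0,0,0,0],
    [255,0,0,0,0]
  ]
}}

```text
time_s: 26.73
position: [0.626, -0.1669, 0.1017]
tcp_rot: [[0.258, 0.966, 0.001], [0.966, -0.258, -0.001], [-0.0, 0.001, -1.0]]
force: [-4.0, 1.4, 13.2]
opening: 0.007
grasp_force: 6.8
```

Call:
{"op": "send_rows", "data": {
  "plan": [
    [255,0,0,0.0001,0],
    [255,0,0,0.0001,0],
    [255,0,0,0.0001,0],
    [255,0,0,0.0001,0],
    [255,0,0,0.0001,0],
    [255,0,0,0.0001,0],
    [255,0,0,0.0001,0],
    [255,0,0,0.0001,0],
    [255,0,0,0.0001,0],
    [255,0,0,0.0001,0]
  ]
}}

```text
time_s: 27.57
position: [0.626, -0.1669, 0.1004]
tcp_rot: [[0.258, 0.966, 0.001], [0.966, -0.258, -0.001], [-0.0, 0.001, -1.0]]
force: [-2.2, 1.5, 11.6]
opening: 0.008
grasp_force: 5.7
```

Call:
{"op": "send_rows", "data": {
  "plan": [
    [255,0,0,0.00014,0],
    [255,0,0,0.00014,0],
    [255,0,0,0.00014,0],
    [255,0,0,0.00014,0],
    [255,0,0,0.00014,0],
    [255,0,0,0.00014,0],
    [255,0,0,0.00014,0],
    [255,0,0,0.00014,0],
    [255,0,0,0.00014,0],
    [255,0,0,0.00014,0],
    [255,0,0,0.00014,0],
    [255,0,0,0.00014,0]
  ]
}}

```text
time_s: 28.57
position: [0.6258, -0.1669, 0.0961]
tcp_rot: [[0.258, 0.966, -0.0], [0.966, -0.258, 0.0], [0.0, -0.0, -1.0]]
force: [0.5, -0.3, 0.2]
opening: 0.001
grasp_force: 0.0
```

Call:
{"op": "send_rows", "data": {
  "plan": [
    [255,0,0,0.00015,0],
    [255,0,0,0.00015,0],
    [255,0,0,0.00015,0],
    [255,0,0,0.00015,0],
    [255,0,0,0.00015,0],
    [255,0,0,0.00015,0],
    [255,0,0,0,0]
  ]
}}

```text
time_s: 29.15
position: [0.6259, -0.1669, 0.0955]
tcp_rot: [[0.258, 0.966, -0.0], [0.966, -0.258, 0.0], [0.0, -0.0, -1.0]]
force: [-0.5, 0.6, 0.5]
opening: 0.003
grasp_force: 0.0
```

Call:
{"op": "send_rows", "data": {
  "plan": [
    [255,0,0,0.00015,0],
    [255,0,0,0.00015,0],
    [255,0,0,0.00015,0],
    [255,0,0,0.00015,0],
    [255,0,0,0.00015,0],
    [255,0,0,0.00015,0],
    [255,0,0,0,0]
  ]
}}

```text
time_s: 29.73
position: [0.6259, -0.1669, 0.0954]
tcp_rot: [[0.258, 0.966, 0.0], [0.966, -0.258, -0.0], [-0.0, 0.0, -1.0]]
force: [-2.2, 0.3, 5.0]
opening: 0.006
grasp_force: 2.8
```

The lid meets the rigid stop 7 mm below first contact, so it is home. Now I'll release and check.

Call:
{"op": "send_rows", "data": {
  "plan": [
    [255,0,0,-0.001,0],
    [255,0,0,-0.004,0],
    [255,0,0,-0.015,0],
    [255,0,0,-0.03,0],
    [255,0,0,-0.03,0],
    [255,0,0,-0.03,0],
    [255,0,0,-0.03,0],
    [255,0,0,-0.03,0],
    [255,0,0,-0.03,0],
    [255,0,0,-0.03,0],
    [255,0,0,0,0],
    [255,0,0,0,0],
    [255,0,0,0,0],
    [255,0,0,0,0],
    [255,0,0,0,0],
    [255,0,0,0,0]
  ]
}}

```text
time_s: 31.07
position: [0.6253, -0.1667, 0.323]
tcp_rot: [[0.258, 0.966, -0.003], [0.966, -0.258, 0.001], [0.001, -0.003, -1.0]]
force: [0.3, 0.6, -1.0]
opening: 0.004
grasp_force: 0.0
```

Run:
```python
from h import *
for n in('scene','side'):
    a=cloud(n)[1].reshape(-1,3);a=a[np.isfinite(a[:,0])];U=(a[:,:2]-c0)@f; V=(a[:,:2]-c0)@l
    m=(abs(V)<.12)&(U>-.09)&(U<.075)&(a[:,2]>.05)&(a[:,2]<.16)
    print(n,np.polyfit(U[m],a[m,2],1))
```

```text
scene [0.00075779 0.08294786]
side [0.00160312 0.08183157]
```

```bash
python3 -c "
from rig import *
print(hand_in())"
```

```text
the job is handed in; nothing more can be done
None
```

The job is handed in at about 31 s: the scraper lies flat in the box, and the lid swung down untouched and was pressed home (measured lid slope about 0.001, highest force I read about 15 N); the hand-in returned no verdict.

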